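# Shut the piece box and prove it under the height gauge

### The job

The lid of the walnut piece box stands a little proud, so the box would not fit its pigeonhole: press the lid gently all the way home, then slide the box along the gauge's base, under the bridge bar, until it bears firmly but gently on the sprung stop behind the bar, and hold it there a moment. Then let go and leave the box under the bar with its lid shut; do not lift the box, do not force anything, and leave the other things alone.

Things in the scene. Friction and masses are not known exactly. Their poses are not given: they have to be found in the camera images.
- gauge: fixed height gauge: an aluminium base plate 360 x 130 x 6 mm flat on the shelf. Origin: centre of its underside; x runs along the lane, from the open end towards the bridge and the stop; y across, z up. Two steel guide rails 6 mm thick, 10 mm high above the plate, from x = -170 to +120 mm, leave a lane 64 mm wide centred on y = 0
- bridge: fixed steel bridge over the lane, 16 mm thick along it, 104 mm wide: two posts 12 mm wide and a flat square-edged bar, underside 48.5 mm and top 60.5 mm above the plate's upper face (screw heads 63.5 mm). Origin: on the plate's upper face under the bar's middle, 40 mm along gauge x from its origin; axes as gauge. It must not take more than 12 N
- stop: fixed aluminium block 20 x 50 x 36 mm at the lane's end; its screw carries a sprung rubber-faced pin, 20 mm across, axis 22 mm above the plate. Origin: underside centre, 160 mm along gauge x; axes as gauge. The pin's face stands 45 to 90 mm from the origin towards the bridge, set anew each time, not measured. It yields 1 mm per 4 N. Bear on it with 8-14 N for 0.5 s; over 20 N harms it
- piece_box: loose walnut box 110 mm long (its x, along the lane) and 60 mm wide (y), about 0.3 to 0.6 kg, standing in the lane between the rails before the bridge. Origin: centre of its underside. With the lid fully down it is 46 mm high (lower part 34 mm, lid 12 mm), so it clears the bar by 2.5 mm. The lower part's rear face is the one to push. Slides on the base against 1 to 4 N
- lid_top (a point): middle of the lid's upper face; it moves with the lid. The lid is a 110 x 60 x 12 mm walnut plate with a tight plug beneath, flush with the box's sides
- lid (a joint): how far the lid stands proud of fully down, in m: 0 = home, at the start 0.004 to 0.007. It moves straight down against about 7 N of friction and then stops firmly, with under 1 mm of give; it stays where it is left. Press at most 25 N
- pawn: loose boxwood pawn, 30 mm across and 53 mm high, origin under its centre; a bystander
- rook: loose white resin rook, 32 mm across and 52 mm high, origin under its centre; a bystander
- paperweight: loose red glass dome paperweight, 68 mm across and 39 mm high, origin under its centre; a bystander
- clock_key: loose chrome clock key lying flat, 62 mm long, 30 mm over its wings, 10 mm high; origin on the shelf under its shank, 22 mm from the winged end; a bystander
Not all that is in view belongs to the job. What is meant by the piece_box is not pink, turquoise or yellow, and is the smaller of those in its own colour.

How it is judged:
By the outcome, as a careful person would: the job done as asked, in the order asked, and still so for the second after the job is handed in, with the robot touching nothing.
It also fails if it takes over 64 s, if anything falls off the work surface, if the arm or the gripper's body presses on something with over 40 N, if the wrist force passes 120 N, or if a joint passes its speed limit or range.

### The arm

A 7-joint arm with a two-finger parallel gripper is mounted at the origin on the work surface. World frame = base frame: x ahead of the robot, y to its left, z up, the work surface at z = 0. Lengths are in m, angles in rad, forces in N, time in s.
With the tool pointing down it reaches from about 0.425 to 0.875 m from the base axis. Payload 4.7 kg.
Tool frame: the origin (TCP) lies on the front face of the gripper's body, between the roots of the fingers; the fingertips stand 70 mm ahead of it and the grasp point (between the pads) lies 51 mm ahead of it; z points along the fingers, y is the direction in which the jaws open and shut (so a half turn about z gives the same grasp; the last joint's range is limited). The gripper opens to 87 mm and grips with 3 to 60 N. Pads are 19 mm wide; open, the fingers measure 117 mm over their backs; the gripper's body (75 mm by 190 mm) begins 51 mm behind the grasp point.
Start: joints at [1.227, 0.321, -0.07, 1.45, 0.023, 1.371, -0.057], TCP at [0.228, -0.609, 0.292] pointing down, gripper open.
Joint ranges: [-2.86, 2.86], [-0.3, 2.09], [-1.38, 1.24], [0.06, 2.45], [-1.56, 4.7], [0.09, 2.05], [-2.69, 2.69]. Speed limits (rad/s): [2.57, 2.57, 3.14, 3.14, 3.14, 3.14, 3.14].

### API

Orientations are given as a unit quaternion [w, x, y, z].
In Python, from rig import ctrl gives the robot as it stands.
- The arm moves only by the tool apply_moves, never from a script. Its argument "motion" is a list that holds one entry, the list of rows, each a list of 5 numbers: the shift along the tool's x, y, z in m, then the turn about the tool's z in rad, then the opening, from 0 (shut) to 1 (fully open). In form: [[[tx, ty, tz, spin, grip], ...]]. A call has 1 to 5 rows; each row is the pose to reach, as a shift and turn from the pose commanded when the call began, along the tool's axes at that moment; what a row does not reach only later rows make up. A row lasts 1/8 s, in which the tool goes at most 62.5 mm and 10.7 degrees, less where a joint would pass 70% of its speed; a pose out of reach is approached as far as the arm can. A call with a gripper value outside its range is refused whole. The fingers move at their own pace and stop on an object; the grip force is fixed at half the most. Time passes only in rows, so rows that repeat a pose let the fingers close. It gives the time, the measured TCP pose, the force and the opening at its end, in the units of the state.
- ctrl.sense(): the state, without advancing time (a new reading comes with each control period).
- ctrl.capture(name): name is "side" or "top" or "wrist"; returns (picture, depth): 420x560x3 uint8, red, green, blue; 420x560 float32, m along the optical axis (not along the pixel's ray), 0 where there is no reading.
- ctrl.get_calibration(name): a dict with "fx", "fy", "cx", "cy" (pixels), "D" ([k1, k2, p1, p2, k3] as OpenCV has them; the pictures are not rectified), "world_from_camera" (4x4, takes a point from camera to world coordinates). Camera axes: x right, y down, z forward; pixel columns grow to the right and rows downward; lengths in m; the calibration is good to about 2 mm. A picture is of the moment at which its call begins: read the wrist's pose just before it. get_calibration takes no time and is no camera call; for the wrist camera it gives the pose at the moment of the call.
- ctrl.hand_in(): hands the job in, once; it reports no verdict.
Trained networks look in the newest picture that a camera, given by its name, has taken for a name from the list of things; names that differ only in an ending like _2 or _b are one class to them, and where a whole thing is asked for, a point or a joint stands for the part that bears it (a point fixed in the world has none). Each returns a list of dicts, best first, with "conf" (0 to 1); they miss things now and then, are a little off and sometimes report something else, mostly with a low value. They report only what shows in the picture. A call takes as long as a camera call. They do not tell look-alikes from the thing itself.
- ctrl.regions_of(camera, label): "pixels" (420x560 bool, what is visible of it) and "at" ([row, column] in pixels, amid what is visible of it).
- ctrl.place_of(camera, label): "at" ([row, column] in pixels: a listed point, or the origin of a listed thing).
The state is a dict: "clock": time; "qpos": joint angles; "qvel": joint speeds; "effort": joint torques, N m; "position": TCP position; "tool_rot": TCP orientation; "force": force on the tool from outside, world axes, zero at the start; "ft_torque": the same for the moment, N m; "width": opening from 0.0 (shut) to 1.0 (fully open).
Only numpy, scipy, OpenCV 4.12 (cv2) and the standard library are available. Lean on these libraries where they do the work, as an engineer would, in place of code of your own. Each camera call takes 0.05 s, during which the arm holds its last target.

## Working session

There is one attempt and no reset: what is moved stays moved. The work goes in short steps, Python scripts to look and compute and a tool call to move; the robot and the scene stay as the last step left them, time stands still between calls to the robot, and variables do not carry over. Pictures are saved under pics/ and viewed, and the job is handed in when it is done.

Besides the shell and the picture viewer there is one more tool, called by a JSON object that holds its "name" and its "arguments", one argument or row to a line. apply_moves: Moves the arm, as the interface text tells. Its arguments: {"type":"object","properties":{"motion":{"type":"array","items":{"type":"array","items":{"type":"array","items":{"type":"number"}}}}},"required":["motion"]}

```bash
ls; mkdir -p pics; python3 - <<'E'
from rig import ctrl
import cv2,numpy as np
print(ctrl.sense())
for n in("side","top","wrist"):
    p,d=ctrl.capture(n); cv2.imwrite(f"pics/{n}0.png",p[:,:,::-1]); np.save(f"pics/{n}0.npy",d)
    c=ctrl.get_calibration(n);print(n,c)
E
```

```text
pics
{'clock': 0.0, 'qpos': array([ 1.22707797,  0.32187581, -0.07010874,  1.45166288,  0.02261469,
        1.37081893, -0.05691725]), 'qvel': array([ 6.66843020e-04,  2.25581683e-03, -4.53242964e-04,  2.11558676e-05,
        1.94629754e-03,  1.69806594e-04, -3.92314744e-04]), 'effort': array([-9.00586042e-05, -4.91287458e+01, -4.03918857e-01, -3.12527239e+01,
       -6.37667114e-02,  4.38751420e-02,  1.74004763e-04]), 'position': array([ 0.22747179, -0.60844827,  0.29113337]), 'tool_rot': array([-9.62117382e-04,  9.84034466e-01,  1.77975257e-01, -2.27454328e-04]), 'force': array([-0.00613735,  0.7170751 ,  0.62111174]), 'ft_torque': array([-0.00471074,  0.01945145,  0.00188946]), 'width': 0.9971340583026159}
side {'fx': 384.283882031879, 'fy': 384.283882031879, 'cx': 281.08608409927723, 'cy': 209.80809351226077, 'D': array([-0.03868709,  0.        ,  0.        ,  0.        ,  0.        ]), 'world_from_camera': array([[ 0.99350061, -0.07627852,  0.0844874 ,  0.47085601],
       [-0.11381468, -0.67651987,  0.72757617, -0.54352221],
       [ 0.00165898, -0.73246327, -0.68080453,  0.550
[... 278 characters left out ...]
 array([[-0.02142472, -0.99628401,  0.08342155,  0.46556226],
       [-0.99975514,  0.02181161,  0.00372909, -0.02802993],
       [-0.0055348 , -0.08332123, -0.99650737,  0.83415922],
       [ 0.        ,  0.        ,  0.        ,  1.        ]])}
wrist {'fx': 315.1207391409302, 'fy': 315.1207391409302, 'cx': 279.0160646619984, 'cy': 208.48328295118966, 'D': array([-0.05729462,  0.        ,  0.        ,  0.        ,  0.        ]), 'world_from_camera': array([[ 0.35040221, -0.90670445, -0.23474524,  0.29245652],
       [-0.93659848, -0.33955322, -0.0865268 , -0.58461098],
       [-0.00125427,  0.25018122, -0.96819822,  0.38383614],
       [ 0.        ,  0.        ,  0.        ,  1.        ]])}
```

View pics/side0.png

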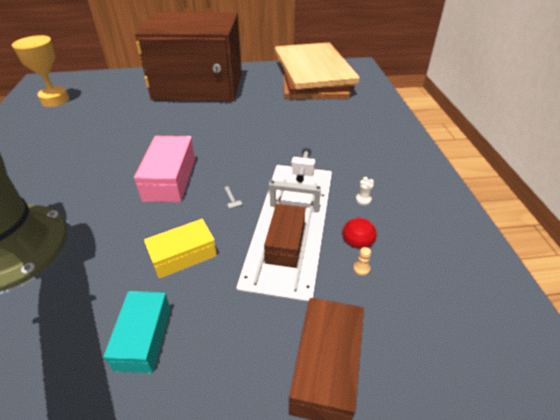

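View pics/top0.png

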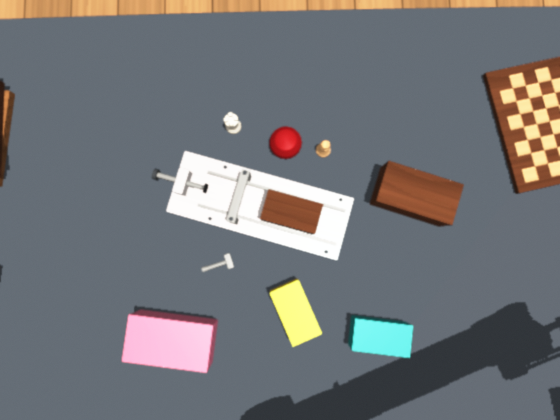

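View pics/wrist0.png

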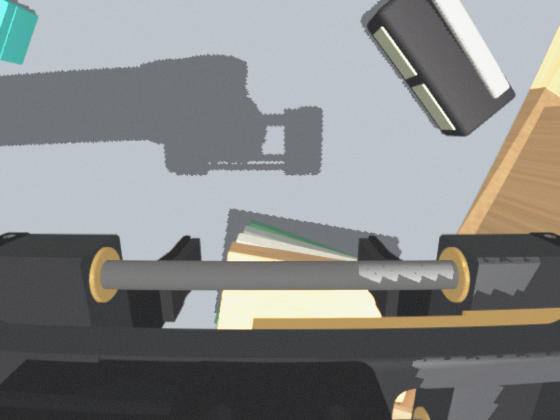

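Top view, as (row, col). Box-like things that could be taken for the piece_box:
- Small walnut box in the lane (212,292).
- Large walnut box (193,420).
- Yellow box (313,296).
- Turquoise box (338,382).
- Pink box (343,168).

I choose the smaller walnut one in the lane. The bridge is at (197,239) and the stop at (182,183), with its pin end at about (188,206).

```bash
cat > h.py <<'E'
import numpy as np,cv2
from rig import ctrl
def world(cal,rc,depth=None,z=None):
    rc=np.atleast_2d(rc).astype(float)
    K=np.array([[cal['fx'],0,cal['cx']],[0,cal['fy'],cal['cy']],[0,0,1]])
    n=cv2.undistortPoints(rc[:,None,::-1].copy(),K,cal['D'])[:,0]
    r=np.c_[n,np.ones(len(n))];T=cal['world_from_camera'];o=T[:3,3]
    if depth is not None: return (r*np.asarray(depth)[:,None])@T[:3,:3].T+o
    w=r@T[:3,:3].T
    return o+w*((z-o[2])/w[:,2])[:,None]
def cloud(cal,d):
    rr,cc=np.nonzero(d>0);return world(cal,np.c_[rr,cc],d[rr,cc]),rr,cc
E
python3 - <<'E'
from h import *
for n in("top","side"):
    cal=ctrl.get_calibration(n);d=np.load(f"pics/{n}0.npy")
    for l in("gauge","bridge","stop","piece_box","lid_top","pawn","rook","paperweight","clock_key"):
        for x in ctrl.place_of(n,l)[:2]:
            at=x['at'];z={"bridge":.006,"stop":.006,"piece_box":.006,"lid_top":.058}.get(l,0)
            print(n,l,np.round(x['conf'],2),np.round(at),world(cal,at,z=z)[0].round(4))
    if n=="side": pass
    for x in ctrl.regions_of(n,"piece_box")[:2]:
        m=x['pixels'];rr,cc=np.nonzero(m&(d>0));P=world(cal,np.c_[rr,cc],d[rr,cc]);z=P[:,2]
        t=P[z>np.percentile(z,60)-.004];print(n,'box',x['conf'],m.sum(),np.percentile(z,[5,50,80,95]).round(4))
        print(cv2.minAreaRect((P[P[:,2]>.05,:2]*1000).astype(np.float32)) if (P[:,2]>.05).sum()>5 else None)
    for x in ctrl.regions_of(n,"gauge")[:1]:
        m=x['pixels'];rr,cc=np.nonzero(m&(d>0));P=world(cal,np.c_[rr,cc],d[rr,cc])
        print(n,'gauge',x['conf'],m.sum(),np.percentile(P[:,2],[5,50,95]).round(4),cv2.minAreaRect((P[:,:2]*1000).astype(np.float32)))
for n in("top",):
    p=cv2.imread(f"pics/{n}0.png");cv2.imwrite("pics/topc.png",cv2.resize(p[140:270,140:360],None,fx=3.6,fy=3.6,interpolation=cv2.INTER_CUBIC))
p=cv2.imread("pics/side0.png");cv2.imwrite("pics/sidec.png",cv2.resize(p[140:300,235:385],None,fx=3.7,fy=3.7,interpolation=cv2.INTER_CUBIC))
E
```

```text
top gauge 0.68 [206. 260.] [0.5541 0.0072 0.    ]
top bridge 0.96 [198. 240.] [0.5699 0.048  0.006 ]
top stop 0.98 [183. 183.] [0.6041 0.1648 0.006 ]
top piece_box 0.9 [308. 295.] [ 0.347  -0.0587  0.006 ]
top piece_box 0.83 [213. 291.] [ 0.5371 -0.0555  0.006 ]
top lid_top 0.83 [195. 424.] [ 0.5618 -0.3093  0.058 ]
top lid_top 0.77 [338. 380.] [ 0.296  -0.2125  0.058 ]
top pawn 0.74 [150. 324.] [ 0.6674 -0.1261  0.    ]
top pawn 0.2 [212. 292.] [ 0.5394 -0.0584  0.    ]
top rook 0.57 [126. 233.] [0.7228 0.0601 0.    ]
top paperweight 0.34 [152. 324.] [ 0.6631 -0.1272  0.    ]
top clock_key 0.77 [263. 220.] [0.4385 0.0902 0.    ]
top box 0.88 1863 [0.0565 0.0592 0.0604 0.0615]
((536.1491088867188, -55.10310745239258), (109.58440399169922, 60.34817123413086), 73.40689849853516)
top box 0.8 2192 [0.014  0.0465 0.0477 0.0489]
((298.1411437988281, -212.14697265625), (85.2701187133789, 52.193424224853516), 83.1461181640625)
top gauge 0.77 9606 [0.0047 0.0075 0.0621] ((563.1273193359375, 31.910247802734375), (416.51104736328125, 134.99549865722656), 72.78861236572266)
side stop 0.84 [171. 
[... 174 characters left out ...]
 [0.283  0.2086 0.058 ]
side lid_top 0.85 [238. 181.] [ 0.349  -0.0679  0.058 ]
side pawn 0.59 [267. 363.] [ 0.6702 -0.124   0.    ]
side pawn 0.43 [239. 357.] [ 0.6765 -0.0548  0.    ]
side rook 0.51 [200. 364.] [0.7214 0.0564 0.    ]
side paperweight 0.88 [238. 356.] [ 0.6757 -0.0512  0.    ]
side clock_key 0.46 [204. 231.] [0.435  0.0765 0.    ]
side box 0.92 2299 [0.0074 0.0574 0.0585 0.0593]
((536.0516967773438, -56.97893524169922), (112.55298614501953, 59.99182891845703), 73.22611999511719)
side box 0.65 2563 [0.0068 0.045  0.0463 0.0471]
None
side gauge 0.95 6619 [0.0043 0.0063 0.0631] ((562.9965209960938, 32.57054138183594), (419.5553894042969, 131.81520080566406), 72.77526092529297)
```

View pics/topc.png

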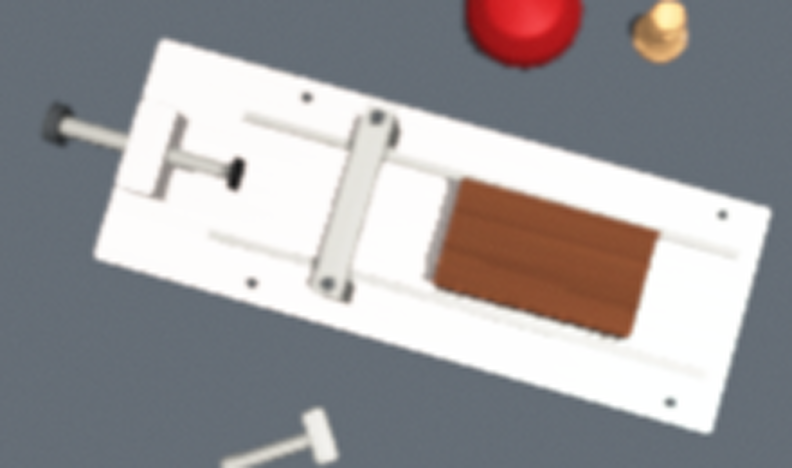

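View pics/sidec.png

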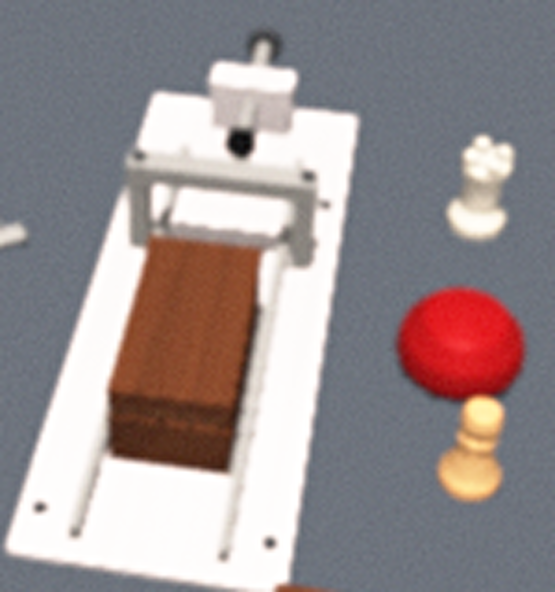

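```bash
cat >> h.py <<'E'
E
python3 - <<'E'
from h import *
for n in("top","side"):
    cal=ctrl.get_calibration(n);p=cv2.imread(f"pics/{n}0.png");d=np.load(f"pics/{n}0.npy")
    P,rr,cc=cloud(cal,d);H=np.zeros(d.shape);X=np.zeros(d.shape+(3,));X[rr,cc]=P
    # plate: bright & low
    m=((p.min(2)>185)&(X[...,2]<.012)&(X[...,2]>0.0)&(abs(X[...,0]-.56)<.2)&(abs(X[...,1]-.03)<.22)).astype(np.uint8)
    m=cv2.morphologyEx(m,cv2.MORPH_OPEN,np.ones((3,3)))
    cs,_=cv2.findContours(m,0,1);c=max(cs,key=cv2.contourArea)[:,0]
    W=world(cal,c[:,::-1],z=.006)[:,:2]
    r=cv2.minAreaRect((W*1000).astype(np.float32));print(n,r)
    u=np.array([.2872,.9579])
    # robust edge fit
    a=np.deg2rad(73.5)
    for it in range(3):
        u=np.array([np.cos(a),np.sin(a)]);v=np.array([-u[1],u[0]]);c0=np.array(r[0])/1000
        s=(W-c0)@u;t=(W-c0)@v
        A=[]
        for sg in(1,-1):
            k=(abs(t-sg*.065)<.004)&(abs(s)<.16);A.append(np.polyfit(s[k],t[k],1))
        a+=np.arctan((A[0][0]+A[1][0])/2)
    print('ang',np.rad2deg(a),'t edges',A[0][1],A[1][1],'s',np.percentile(s,[1,99]), 'centre t adj',c0+v*(A[0][1]+A[1][1])/2)
    # lid top plane via high box points
    u=np.array([np.cos(a),np.sin(a)]);v=np.array([-u[1],u[0]]);g=c0+v*(A[0][1]+A[1][1])/2
    S=(X[...,:2]-g)@u;T=(X[...,:2]-g)@v
    k=(abs(T)<.02)&(S>-.11)&(S<-.03)&(X[...,2]>.03);print('lid z',np.median(X[k][:,2]),'plate z',np.median(X[(abs(T)<.06)&(abs(T)>.045)&(abs(S)<.15)&(X[...,2]>-.01)&(X[...,2]<.02)][:,2]))
    k=(abs(T)<.04)&(X[...,2]>.045)&(S>-.16)&(S<0.02);print('box S',np.percentile(S[k],[1,99]),'T',np.percentile(T[k],[2,98]))
    k=(abs(T)<.006)&(X[...,2]>.02)&(X[...,2]<.045)&(S>.05);print('pin S',np.percentile(S[k],[1,5,50]) if k.any() else None)
    for x in ctrl.place_of(n,"bridge")[:1]+ctrl.place_of(n,"stop")[:1]:
        w=world(cal,x['at'],z=.006)[0,:2]-g;print('ST',w@u,w@v)
E
```

```text
top ((556.1453857421875, 8.253448486328125), (361.8942565917969, 131.7289581298828), 72.85857391357422)
ang 72.90529410797852 t edges 0.06477322682494197 -0.06453455002798908 s [-0.18059648  0.17984095] centre t adj [0.55603132 0.00828853]
lid z 0.059310886815852504 plate z 0.007120533937102325
box S [-0.12036438 -0.01280846] T [-0.02833773  0.02971618]
pin S [0.10725138 0.10912778 0.16376614]
ST 0.04205556507154952 -0.0015712317875875414
ST 0.16372507451542623 0.00010148670258109123
side ((554.5308227539062, 4.7954254150390625), (363.4305419921875, 131.54315185546875), 72.8179702758789)
ang 72.79826499206699 t edges 0.06358491812633288 -0.06455473596097196 s [-0.18144058  0.17958013] centre t adj [0.55499404 0.00465202]
lid z 0.05819384998484628 plate z 0.005897099110297177
box S [-0.11983275 -0.01058857] T [-0.02968511  0.0284342 ]
pin S [0.10925245 0.11004533 0.15445192]
ST 0.16820003932423122 0.002088234332910659
```

```bash
cat >> h.py <<'E'
from scipy.spatial.transform import Rotation as R
A=np.deg2rad(72.85);G=np.array([.5555,.0065]);U=np.array([np.cos(A),np.sin(A)]);V=np.array([-U[1],U[0]])
def gw(s,t,z): return np.r_[G+s*U+t*V,z]
def rot(s): q=s['tool_rot'];return R.from_quat([q[1],q[2],q[3],q[0]])
def delta(p):
    s=ctrl.sense();r=rot(s);d=r.inv().apply(np.array(p)-s['position']);x=r.apply([1,0,0])
    yaw=np.arctan2(x[1],x[0]);w=(A-yaw+np.pi)%(2*np.pi)-np.pi
    w0=s['position'][:2]-G
    print('clk',round(s['clock'],2),'pos',s['position'].round(4),'ST',(w0@U).round(4),(w0@V).round(4),'delta',d.round(4),'spin',-round(w,4),'F',s['force'].round(2),'Fu',round(s['force'][:2]@U,2),'w',s['width'],'zax',r.apply([0,0,1]).round(4))
E
python3 -c "
from h import *
delta(gw(-.066,0,.20))"
```

```text
clk 1.45 pos [ 0.2277 -0.6089  0.2923] ST -0.6847 0.1318 delta [ 0.4823 -0.4093  0.0922] spin -0.9136 F [ 0.29 -0.48 -1.42] Fu -0.37 w 1.0010755728790952 zax [ 0.e+00 -1.e-04 -1.e+00]
```

{"name": "apply_moves", "arguments": {
  "motion": [
    [[0.044,-0.037,0,-0.09,0],[0.088,-0.074,0,-0.18,0],[0.132,-0.112,0,-0.27,0],[0.176,-0.149,0,-0.36,0],[0.22,-0.187,0,-0.45,0]]
  ]
}}

```text
clock: 2.08
position: [0.369, -0.3549, 0.2926]
tool_rot: [0.001, 0.919, 0.394, 0.0]
force: [0.1, 0.3, 0.3]
width: 0.517
```

```bash
python3 -c "
from h import *
delta(gw(-.066,0,.20))"
```

```text
clk 2.08 pos [ 0.369  -0.3549  0.2926] ST -0.4004 0.0717 delta [ 0.3314 -0.0846  0.0924] spin -0.4608 F [0.05 0.29 0.28] Fu 0.3 w 0.5168566201035727 zax [ 5.e-04 -9.e-04 -1.e+00]
```

{"name": "apply_moves", "arguments": {
  "motion": [
    [[0.058,-0.015,0,-0.09,0],[0.116,-0.03,0,-0.18,0],[0.174,-0.045,0,-0.27,0],[0.232,-0.06,0,-0.36,0],[0.28,-0.073,0,-0.46,0]]
  ]
}}

```text
clock: 2.7
position: [0.5098, -0.1014, 0.2927]
tool_rot: [0.0, 0.804, 0.594, 0.0]
force: [1.3, -0.8, -0.2]
width: 0.02
```

```bash
python3 -c "
from h import *
p,d=ctrl.capture('wrist');cv2.imwrite('pics/w1.png',p[:,:,::-1]);np.save('pics/w1.npy',d)
delta(gw(-.066,0,.20))"
```

```text
clk 2.75 pos [ 0.5124 -0.0939  0.293 ] ST -0.1086 0.0116 delta [0.042  0.012  0.0932] spin 0.0128 F [1.91 6.34 1.54] Fu 6.63 w 0.010775010935818874 zax [ 0.0038  0.0045 -1.    ]
```

View pics/w1.png

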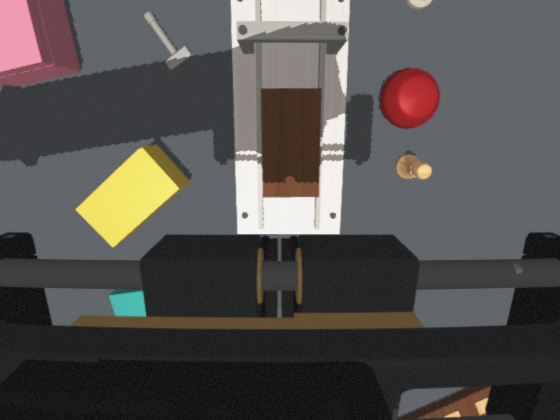

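The picture shows the lid at about (140,291), the bridge bar at (32,291), and the shut fingers at column ~280. I'll measure the lid from this second view.

```bash
python3 - <<'E'
from h import *
import time
s=ctrl.sense();cal=ctrl.get_calibration('wrist')
p,d=ctrl.capture('wrist');pb=p[:,:,::-1]
P,rr,cc=cloud(cal,d);X=np.zeros(d.shape+(3,));X[rr,cc]=P
S=(X[...,:2]-G)@U;T=(X[...,:2]-G)@V
k=(abs(T)<.045)&(S>-.14)&(S<0.01)&(X[...,2]>.045)&(X[...,2]<.075)
print('lid z',np.median(X[k][:,2]),'S',np.percentile(S[k],[1,99]),'T',np.percentile(T[k],[1,99]))
k=(abs(T)<.06)&(abs(T)>.045)&(S>-.15)&(S<0)&(X[...,2]<.03);print('plate z',np.median(X[k][:,2]))
k=(X[...,2]>.055)&(X[...,2]<.08)&(S>.02)&(S<.07);print('bar z',np.median(X[k][:,2]),np.percentile(S[k],[1,99]),np.percentile(T[k],[1,99]))
delta(gw(-.066,0,.20))
E
```

```text
lid z 0.0582038401086189 S [-0.11846961 -0.01112321] T [-0.03015582  0.02803733]
plate z 0.005954580277560795
bar z 0.06618205996065954 [0.02089524 0.06906003] [-0.05093175  0.28609183]
clk 2.8 pos [ 0.5111 -0.0968  0.2928] ST -0.1119 0.012 delta [0.0454 0.0122 0.093 ] spin 0.0081 F [ 1.04 -0.91  0.98] Fu -0.56 w 0.008590912335852718 zax [ 0.0022  0.0029 -1.    ]
```

{"name": "apply_moves", "arguments": {
  "motion": [
    [[0.02,0.006,0.045,0.004,0],[0.044,0.012,0.09,0.008,0],[0.044,0.012,0.135,0.008,0],[0.044,0.012,0.152,0.008,0],[0.044,0.012,0.152,0.008,0]]
  ]
}}

```text
clock: 3.42
position: [0.533, -0.0662, 0.1398]
tool_rot: [-0.001, 0.808, 0.589, -0.001]
force: [0.5, 0.8, 0.6]
width: 0.008
```

```bash
python3 -c "
from h import *
delta(gw(-.066,0,.128))"
```

```text
clk 3.42 pos [ 0.533  -0.0662  0.1398] ST -0.0761 0.0 delta [ 0.0101 -0.0001  0.0118] spin -0.0128 F [0.45 0.77 0.57] Fu 0.86 w 0.008158261355128026 zax [-1.6e-03  1.0e-04 -1.0e+00]
```

{"name": "apply_moves", "arguments": {
  "motion": [
    [[0.01,0,0.004,-0.012,0],[0.01,0,0.007,-0.012,0],[0.01,0,0.009,-0.012,0],[0.01,0,0.009,-0.012,0],[0.01,0,0.009,-0.012,0]]
  ]
}}

```text
clock: 4.05
position: [0.5366, -0.0561, 0.1314]
tool_rot: [0.0, 0.805, 0.594, -0.0]
force: [-0.0, 0.2, -0.7]
width: 0.004
```

```bash
python3 -c "
from h import *
delta(gw(-.066,0,.128))"
```

```text
clk 4.05 pos [ 0.5366 -0.0561  0.1314] ST -0.0654 -0.0004 delta [-0.0006 -0.0004  0.0034] spin 0.0 F [-0.05  0.18 -0.72] Fu 0.16 w 0.0039724732408695455 zax [ 2.e-04 -2.e-04 -1.e+00]
```

Now in small downward steps.

{"name": "apply_moves", "arguments": {
  "motion": [
    [[0,0,0.001,0,0],[0,0,0.002,0,0],[0,0,0.003,0,0],[0,0,0.004,0,0],[0,0,0.004,0,0]]
  ]
}}

```text
clock: 4.68
position: [0.5366, -0.0559, 0.1278]
tool_rot: [0.0, 0.805, 0.594, -0.0]
force: [-1.4, 0.3, 4.4]
width: 0.002
```

{"name": "apply_moves", "arguments": {
  "motion": [
    [[0,0,0.001,0,0],[0,0,0.0015,0,0],[0,0,0.002,0,0],[0,0,0.002,0,0]]
  ]
}}

```text
clock: 5.18
position: [0.5366, -0.0559, 0.126]
tool_rot: [0.0, 0.805, 0.594, -0.0]
force: [-2.9, 0.4, 5.2]
width: 0.004
```

{"name": "apply_moves", "arguments": {
  "motion": [
    [[0,0,0.0005,0,0],[0,0,0.001,0,0],[0,0,0.0015,0,0],[0,0,0.002,0,0]]
  ]
}}

```text
clock: 5.68
position: [0.5366, -0.0559, 0.124]
tool_rot: [0.0, 0.805, 0.594, -0.0]
force: [-2.7, -0.1, 6.1]
width: 0.006
```

{"name": "apply_moves", "arguments": {
  "motion": [
    [[0,0,0.0005,0,0],[0,0,0.001,0,0],[0,0,0.001,0,0]]
  ]
}}

```text
clock: 6.05
position: [0.5366, -0.0559, 0.123]
tool_rot: [0.0, 0.805, 0.594, -0.0]
force: [-1.9, 0.4, 5.3]
width: 0.004
```

{"name": "apply_moves", "arguments": {
  "motion": [
    [[0,0,0.0005,0,0],[0,0,0.0005,0,0]]
  ]
}}

```text
clock: 6.3
position: [0.5366, -0.0559, 0.1225]
tool_rot: [0.0, 0.805, 0.594, -0.0]
force: [-2.6, -0.5, 5.9]
width: 0.01
```

{"name": "apply_moves", "arguments": {
  "motion": [
    [[0,0,0.0005,0,0],[0,0,0.0005,0,0]]
  ]
}}

```text
clock: 6.55
position: [0.5366, -0.0559, 0.1221]
tool_rot: [0.0, 0.805, 0.594, -0.0]
force: [-2.7, 0.4, 7.5]
width: 0.003
```

{"name": "apply_moves", "arguments": {
  "motion": [
    [[0,0,0.0003,0,0],[0,0,0.0003,0,0]]
  ]
}}

```text
clock: 6.8
position: [0.5366, -0.0559, 0.1221]
tool_rot: [0.0, 0.805, 0.594, -0.0]
force: [-3.8, 0.2, 9.1]
width: 0.007
```

{"name": "apply_moves", "arguments": {
  "motion": [
    [[0,0,0.0005,0,0],[0,0,0.0005,0,0]]
  ]
}}

```text
clock: 7.05
position: [0.5366, -0.0559, 0.1221]
tool_rot: [0.0, 0.805, 0.594, -0.0]
force: [-4.0, 0.5, 12.8]
width: 0.004
```

{"name": "apply_moves", "arguments": {
  "motion": [
    [[0,0,0.0005,0,0],[0,0,0.0005,0,0]]
  ]
}}

```text
clock: 7.3
position: [0.5367, -0.0558, 0.122]
tool_rot: [0.0, 0.805, 0.594, -0.001]
force: [-6.7, 0.3, 15.9]
width: 0.003
```

{"name": "apply_moves", "arguments": {
  "motion": [
    [[0,0,0.0004,0,0],[0,0,0.0004,0,0],[0,0,-0.002,0,0],[0,0,-0.015,0,0],[0,0,-0.03,0,0]]
  ]
}}

```text
clock: 7.92
position: [0.5365, -0.0559, 0.1506]
tool_rot: [-0.0, 0.805, 0.594, -0.0]
force: [-0.9, 0.1, -0.3]
width: 0.004
```

```bash
cat > look.py <<'E'
from h import *
import sys
n=sys.argv[1]
for cam in ('side','top'):
    cal=ctrl.get_calibration(cam);p,d=ctrl.capture(cam);cv2.imwrite(f'pics/{cam}{n}.png',p[:,:,::-1])
    P,rr,cc=cloud(cal,d);X=np.zeros(d.shape+(3,));X[rr,cc]=P
    S=(X[...,:2]-G)@U;T=(X[...,:2]-G)@V
    for lo in (-.12,-.09,-.06,-.03,0.0,.05,.08):
        k=(abs(T)<.024)&(S>lo)&(S<lo+.03)&(X[...,2]>.03)&(X[...,2]<.07)
        if k.sum()>15: print(cam,lo,k.sum(),np.percentile(X[k][:,2],[20,50,80]).round(4))
    c=p[140:300,235:385] if cam=='side' else p[140:270,140:360]
    cv2.imwrite(f'pics/{cam}{n}c.png',cv2.resize(c[:,:,::-1],None,fx=3.6,fy=3.6,interpolation=cv2.INTER_CUBIC))
delta(gw(-.16,0,.100))
E
python3 look.py 2
```

```text
side -0.12 388 [0.0508 0.0517 0.0525]
side -0.09 314 [0.0512 0.0518 0.0526]
side -0.06 222 [0.0511 0.0518 0.0526]
side -0.03 82 [0.0512 0.0519 0.0529]
clk 8.03 pos [ 0.538  -0.0559  0.1522] ST -0.0648 -0.0017 delta [-0.0952 -0.0019  0.0522] spin 0.0003 F [ 0.87 -0.76  0.35] Fu -0.47 w 0.005129387439749698 zax [ 3.9e-03 -8.0e-04 -1.0e+00]
```

View pics/side2c.png

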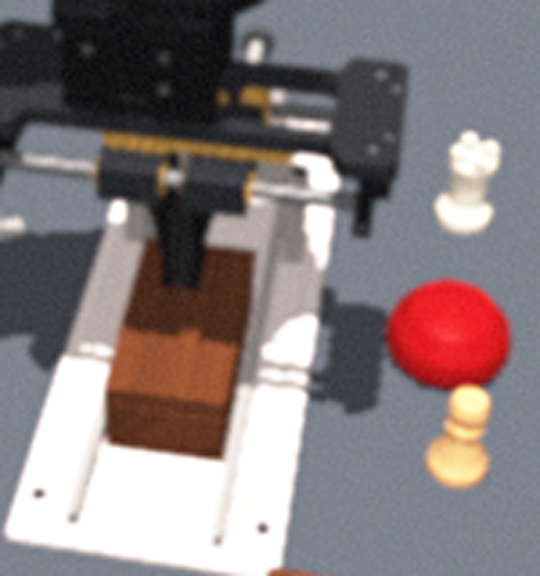

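Side view: the lid sits flat against the lower part, and its top is at 0.0518 m all along, so it is home. Next I go behind the box.

{"name": "apply_moves", "arguments": {
  "motion": [
    [[-0.05,-0.001,0,0,0],[-0.095,-0.001,0,0,0],[-0.095,-0.001,0,0,0],[-0.095,-0.001,0.02,0,0],[-0.095,-0.001,0.035,0,0]]
  ]
}}

```text
clock: 8.65
position: [0.5077, -0.1456, 0.1143]
tool_rot: [-0.0, 0.804, 0.594, 0.0]
force: [-0.6, 0.6, 0.1]
width: 0.007
```

```bash
python3 -c "
from h import *
delta(gw(-.16,-.001,.086))"
```

```text
clk 8.65 pos [ 0.5077 -0.1456  0.1143] ST -0.1594 0.0008 delta [-0.0006  0.0018  0.0283] spin 0.0012 F [-0.57  0.56  0.08] Fu 0.37 w 0.006719331732615653 zax [-1.e-04  4.e-04 -1.e+00]
```

{"name": "apply_moves", "arguments": {
  "motion": [
    [[0,0.001,0.015,0,0],[0,0.001,0.027,0,0],[0,0.001,0.027,0,0],[0.01,0.001,0.027,0,0],[0.018,0.001,0.027,0,0]]
  ]
}}

```text
clock: 9.28
position: [0.5147, -0.1285, 0.0886]
tool_rot: [0.0, 0.804, 0.594, 0.0]
force: [0.3, 0.1, 0.1]
width: -0.0
```

```bash
python3 look.py 3
```

```text
side -0.03 60 [0.051  0.0517 0.0526]
top -0.12 193 [0.0521 0.0529 0.0539]
top -0.09 393 [0.052  0.053  0.0542]
top -0.06 389 [0.0519 0.053  0.054 ]
top -0.03 262 [0.0519 0.0531 0.0542]
clk 9.38 pos [ 0.5147 -0.1278  0.0885] ST -0.1404 -0.0006 delta [-0.0196 -0.0007 -0.0115] spin 0.0026 F [ 0.25  0.87 -0.02] Fu 0.91 w 0.004589050429357246 zax [ 1.3e-03  2.0e-04 -1.0e+00]
```

View pics/side3c.png

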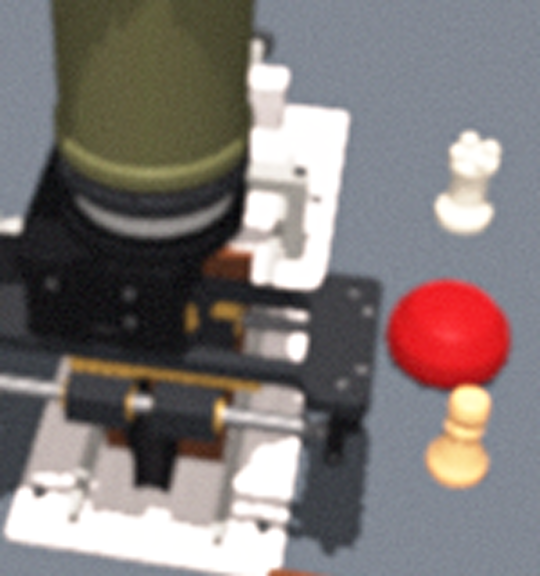

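{"name": "apply_moves", "arguments": {
  "motion": [
    [[0.004,0,0,0,0],[0.008,0,0,0,0],[0.012,0,0,0,0],[0.016,0,0,0,0],[0.02,0,0,0,0]]
  ]
}}

```text
clock: 10.0
position: [0.5197, -0.1109, 0.088]
tool_rot: [0.0, 0.805, 0.594, -0.0]
force: [-0.1, -2.3, 1.0]
width: 0.003
```

{"name": "apply_moves", "arguments": {
  "motion": [
    [[0.004,0,0,0,0],[0.008,0,0,0,0],[0.012,0,0,0,0],[0.016,0,0,0,0],[0.02,0,0,0,0]]
  ]
}}

```text
clock: 10.62
position: [0.5258, -0.0911, 0.088]
tool_rot: [0.0, 0.805, 0.594, -0.0]
force: [-2.1, -4.0, 1.4]
width: 0.002
```

```bash
python3 look.py 4
```

```text
side -0.12 211 [0.035  0.0465 0.0592]
side 0.0 22 [0.051  0.0519 0.0528]
top -0.09 20 [0.0514 0.0523 0.0533]
top -0.06 369 [0.0519 0.053  0.054 ]
top -0.03 387 [0.0517 0.053  0.0541]
top 0.0 266 [0.0521 0.0531 0.0542]
clk 10.72 pos [ 0.5259 -0.0903  0.0879] ST -0.1012 -0.0003 delta [-0.0588 -0.0003 -0.0121] spin 0.0012 F [-0.19 -1.77  0.18] Fu -1.74 w 0.005664448040127805 zax [ 4.e-04  8.e-04 -1.e+00]
```

View pics/top4c.png

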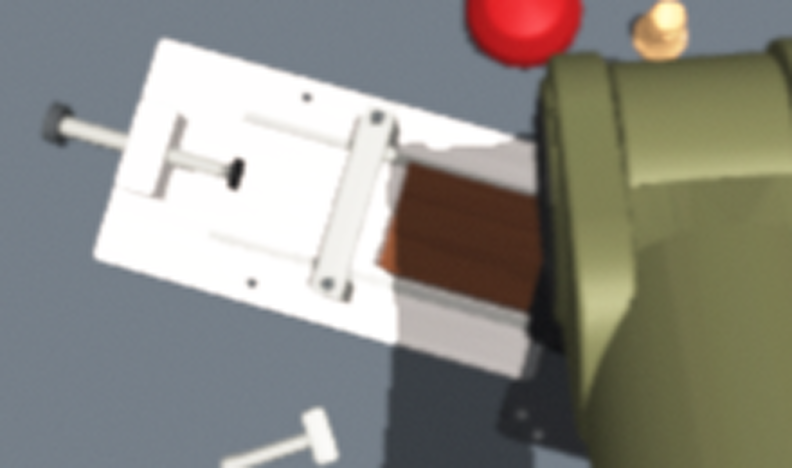

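The box is straight in the lane, with its front edge at crop (215,395), just short of the bar. Pushing on.

{"name": "apply_moves", "arguments": {
  "motion": [
    [[0.003,0,0,0,0],[0.006,0,0,0,0],[0.009,0,0,0,0],[0.012,0,0,0,0],[0.015,0,0,0,0]]
  ]
}}

```text
clock: 11.35
position: [0.5301, -0.0768, 0.0879]
tool_rot: [0.0, 0.805, 0.594, -0.0]
force: [-0.8, -3.3, 1.7]
width: 0.013
```

{"name": "apply_moves", "arguments": {
  "motion": [
    [[0.003,0,0,0,0],[0.006,0,0,0,0],[0.009,0,0,0,0],[0.012,0,0,0,0],[0.015,0,0,0,0]]
  ]
}}

```text
clock: 11.98
position: [0.5346, -0.0624, 0.0879]
tool_rot: [0.0, 0.805, 0.594, -0.0]
force: [-1.1, -2.6, 0.9]
width: 0.004
```

{"name": "apply_moves", "arguments": {
  "motion": [
    [[0.003,0,0,0,0],[0.006,0,0,0,0],[0.009,0,0,0,0],[0.012,0,0,0,0],[0.015,0,0,0,0]]
  ]
}}

```text
clock: 12.6
position: [0.539, -0.0481, 0.0879]
tool_rot: [0.0, 0.805, 0.594, -0.0]
force: [-0.7, -3.2, 1.7]
width: 0.007
```

```bash
python3 - <<'E'
from h import *
delta(gw(-.012,0,.088))
cal=ctrl.get_calibration('top');p,d=ctrl.capture('top')
P,rr,cc=cloud(cal,d);S=(P[:,:2]-G)@U;T=(P[:,:2]-G)@V
k=(abs(T)<.02)&(P[:,2]>.047)&(P[:,2]<.058)&(S>-.1)&(S<.12);print(np.percentile(S[k],[1,50,99]))
cv2.imwrite('pics/top5c.png',cv2.resize(p[140:270,140:360,::-1],None,fx=3.6,fy=3.6,interpolation=cv2.INTER_CUBIC))
E
```

```text
clk 12.6 pos [ 0.539  -0.0481  0.0879] ST -0.057 -0.0003 delta [ 0.045  -0.0003 -0.0001] spin 0.0003 F [-0.67 -3.15  1.74] Fu -3.21 w 0.007259403851578654 zax [-1.e-04 -1.e-04 -1.e+00]
[0.0059666  0.0303236  0.06418046]
```

View pics/top5c.png

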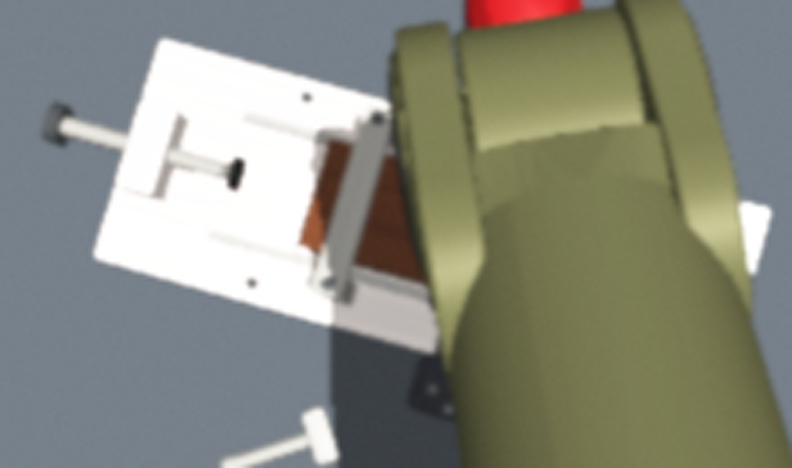

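The box is under the bar without touching it (front edge at crop (195,320), pin tip at (172,237)), with about 44 mm left. The drag is steady at about 3 N.

{"name": "apply_moves", "arguments": {
  "motion": [
    [[0.003,0,0,0,0],[0.006,0,0,0,0],[0.009,0,0,0,0],[0.012,0,0,0,0],[0.015,0,0,0,0]]
  ]
}}

```text
clock: 13.28
position: [0.5433, -0.0337, 0.0879]
tool_rot: [-0.0, 0.805, 0.594, -0.0]
force: [-1.7, -3.0, 1.8]
width: 0.003
```

{"name": "apply_moves", "arguments": {
  "motion": [
    [[0.003,0,0,0,0],[0.006,0,0,0,0],[0.009,0,0,0,0],[0.012,0,0,0,0],[0.015,0,0,0,0]]
  ]
}}

```text
clock: 13.9
position: [0.5478, -0.0194, 0.0879]
tool_rot: [-0.0, 0.805, 0.594, -0.0]
force: [-2.1, -2.8, 2.4]
width: 0.001
```

{"name": "apply_moves", "arguments": {
  "motion": [
    [[0.002,0,0,0,0],[0.004,0,0,0,0],[0.006,0,0,0,0],[0.007,0,0,0,0],[0.008,0,0,0,0]]
  ]
}}

```text
clock: 14.52
position: [0.5501, -0.012, 0.0879]
tool_rot: [0.0, 0.805, 0.594, -0.0]
force: [-0.6, -3.7, 2.3]
width: 0.005
```

```bash
python3 - <<'E'
from h import *
delta(gw(-.013,0,.088))
cal=ctrl.get_calibration('top');p,d=ctrl.capture('top')
P,rr,cc=cloud(cal,d);S=(P[:,:2]-G)@U;T=(P[:,:2]-G)@V
k=(abs(T)<.02)&(P[:,2]>.047)&(P[:,2]<.058)&(S>-.1)&(S<.12);print(np.percentile(S[k],[1,50,99]))
cv2.imwrite('pics/top6c.png',cv2.resize(p[140:270,140:360,::-1],None,fx=3.6,fy=3.6,interpolation=cv2.INTER_CUBIC))
E
```

```text
clk 14.53 pos [ 0.5501 -0.012   0.0879] ST -0.0192 -0.0003 delta [ 0.0062 -0.0003 -0.0001] spin 0.0003 F [-0.58 -3.72  2.27] Fu -3.73 w 0.005469961059582369 zax [-1.e-04 -2.e-04 -1.e+00]
[0.07021754 0.09099704 0.10229539]
```

View pics/top6c.png

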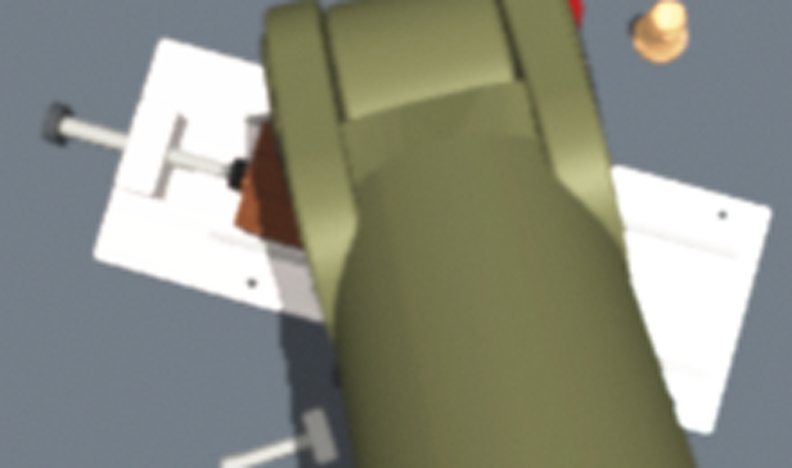

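The box front is at crop (175,250), right by the pin at (172,240). From here I creep in small steps and watch the force.

{"name": "apply_moves", "arguments": {
  "motion": [
    [[0.001,0,0,0,0],[0.002,0,0,0,0],[0.003,0,0,0,0]]
  ]
}}

```text
clock: 14.95
position: [0.551, -0.009, 0.0879]
tool_rot: [0.0, 0.805, 0.594, -0.0]
force: [-1.1, -2.9, 2.0]
width: 0.005
```

{"name": "apply_moves", "arguments": {
  "motion": [
    [[0.0005,0,0,0,0],[0.001,0,0,0,0],[0.001,0,0,0,0]]
  ]
}}

```text
clock: 15.32
position: [0.5513, -0.008, 0.0879]
tool_rot: [-0.0, 0.805, 0.594, 0.0]
force: [-1.1, -3.0, 2.1]
width: 0.006
```

{"name": "apply_moves", "arguments": {
  "motion": [
    [[0.0005,0,0,0,0],[0.001,0,0,0,0],[0.001,0,0,0,0]]
  ]
}}

```text
clock: 15.7
position: [0.5516, -0.007, 0.0879]
tool_rot: [0.0, 0.805, 0.594, 0.0]
force: [-1.3, -4.2, 1.6]
width: 0.008
```

{"name": "apply_moves", "arguments": {
  "motion": [
    [[0.0005,0,0,0,0],[0.001,0,0,0,0],[0.001,0,0,0,0]]
  ]
}}

```text
clock: 16.08
position: [0.5519, -0.0061, 0.0879]
tool_rot: [-0.0, 0.805, 0.594, 0.0]
force: [-1.4, -3.3, 1.2]
width: 0.004
```

{"name": "apply_moves", "arguments": {
  "motion": [
    [[0.0005,0,0,0,0],[0.001,0,0,0,0],[0.001,0,0,0,0]]
  ]
}}

```text
clock: 16.45
position: [0.5522, -0.0053, 0.0879]
tool_rot: [0.0, 0.805, 0.594, -0.0]
force: [-1.4, -3.6, 2.6]
width: 0.004
```

{"name": "apply_moves", "arguments": {
  "motion": [
    [[0.0005,0,0,0,0],[0.001,0,0,0,0],[0.001,0,0,0,0]]
  ]
}}

```text
clock: 16.82
position: [0.5523, -0.005, 0.088]
tool_rot: [0.0, 0.805, 0.594, -0.001]
force: [-2.6, -5.4, 3.1]
width: 0.002
```

{"name": "apply_moves", "arguments": {
  "motion": [
    [[0.0005,0,0,0,0],[0.001,0,0,0,0],[0.001,0,0,0,0]]
  ]
}}

```text
clock: 17.2
position: [0.5525, -0.0047, 0.0879]
tool_rot: [0.0, 0.805, 0.594, -0.001]
force: [-2.8, -6.0, 3.9]
width: 0.003
```

{"name": "apply_moves", "arguments": {
  "motion": [
    [[0.0005,0,0,0,0],[0.001,0,0,0,0],[0.001,0,0,0,0]]
  ]
}}

```text
clock: 17.58
position: [0.5526, -0.0044, 0.0879]
tool_rot: [0.001, 0.805, 0.593, -0.001]
force: [-2.4, -8.6, 5.0]
width: -0.001
```

```bash
python3 -c "
from h import *
delta(gw(-.013,0,.088))"
```

```text
clk 17.57 pos [ 0.5526 -0.0044  0.0879] ST -0.0113 -0.0004 delta [-0.0017 -0.0004 -0.0001] spin -0.0009 F [-2.43 -8.6   4.99] Fu -8.93 w -0.0013860487725371581 zax [-0.0016 -0.0028 -1.    ]
```

{"name": "apply_moves", "arguments": {
  "motion": [
    [[0.0005,0,0,0,0],[0.001,0,0,0,0],[0.0015,0,0,0,0],[0.0015,0,0,0,0]]
  ]
}}

```text
clock: 18.08
position: [0.5528, -0.0041, 0.0879]
tool_rot: [0.001, 0.805, 0.593, -0.002]
force: [-4.3, -10.1, 5.1]
width: 0.005
```

{"name": "apply_moves", "arguments": {
  "motion": [
    [[0.0005,0,0,0,0],[0.001,0,0,0,0],[0.001,0,0,0,0]]
  ]
}}

```text
clock: 18.45
position: [0.5529, -0.0038, 0.0879]
tool_rot: [0.001, 0.805, 0.593, -0.003]
force: [-3.9, -10.9, 6.7]
width: 0.006
```

```bash
python3 -c "
from h import *
delta(gw(-.013,0,.088))"
```

```text
clk 18.45 pos [ 0.5529 -0.0038  0.0879] ST -0.0106 -0.0006 delta [-0.0024 -0.0006 -0.0001] spin -0.0019 F [ -3.93 -10.92   6.67] Fu -11.6 w 0.005706397218437575 zax [-0.0027 -0.0052 -1.    ]
```

{"name": "apply_moves", "arguments": {
  "motion": [
    [[0,0,-0.0003,0,0],[0,0,-0.0006,0,0],[0,0,-0.0006,0,0]]
  ]
}}

```text
clock: 18.82
position: [0.5528, -0.0033, 0.088]
tool_rot: [0.001, 0.805, 0.593, -0.002]
force: [-3.0, -9.3, 2.3]
width: 0.005
```

```bash
python3 -c "
from h import *
delta(gw(-.013,0,.088))"
```

```text
clk 18.82 pos [ 0.5528 -0.0033  0.088 ] ST -0.0102 -0.0003 delta [-0.0028 -0.0003 -0.    ] spin -0.0017 F [-3.   -9.29  2.26] Fu -9.76 w 0.005273723262436765 zax [-0.0027 -0.0042 -1.    ]
```

{"name": "apply_moves", "arguments": {
  "motion": [
    [[0.0005,0,0,0,0],[0.001,0,-0.0002,0,0],[0.0015,0,-0.0003,0,0],[0.0015,0,-0.0003,0,0]]
  ]
}}

```text
clock: 19.32
position: [0.5529, -0.0028, 0.088]
tool_rot: [0.001, 0.805, 0.593, -0.003]
force: [-2.4, -11.0, 2.1]
width: 0.007
```

```bash
python3 -c "
from h import *
delta(gw(-.013,0,.088))"
```

```text
clk 19.32 pos [ 0.5529 -0.0028  0.088 ] ST -0.0096 -0.0002 delta [-0.0034 -0.0002 -0.    ] spin -0.0023 F [ -2.45 -11.     2.13] Fu -11.24 w 0.006871787626413438 zax [-0.0038 -0.0053 -1.    ]
```

{"name": "apply_moves", "arguments": {
  "motion": [
    [[0.0005,0,0,0,0],[0.001,0,-0.0002,0,0],[0.0015,0,-0.0003,0,0],[0.0015,0,-0.0003,0,0]]
  ]
}}

```text
clock: 19.82
position: [0.5529, -0.0022, 0.088]
tool_rot: [0.001, 0.805, 0.593, -0.004]
force: [-4.4, -13.3, 1.9]
width: 0.009
```

```bash
python3 -c "
from h import *
delta(gw(-.013,0,.088))"
```

```text
clk 19.82 pos [ 0.5529 -0.0022  0.088 ] ST -0.0091 -0.0001 delta [-0.0039 -0.0001  0.    ] spin -0.0028 F [ -4.39 -13.28   1.86] Fu -13.98 w 0.009338669600837913 zax [-0.0048 -0.0064 -1.    ]
```

That puts about 10.5 N on the pin: 14 N total less ~3.5 N drag, and ~2.5 mm of compression agrees. Holding.

{"name": "apply_moves", "arguments": {
  "motion": [
    [[0.0003,0,0,0,0],[0.0003,0,0,0,0],[0.0003,0,0,0,0],[0.0003,0,0,0,0],[0.0003,0,0,0,0]]
  ]
}}

```text
clock: 20.45
position: [0.5529, -0.0022, 0.088]
tool_rot: [0.001, 0.806, 0.593, -0.004]
force: [-4.5, -13.3, 1.5]
width: 0.004
```

{"name": "apply_moves", "arguments": {
  "motion": [
    [[0,0,0,0,0],[0,0,0,0,0],[0,0,0,0,0]]
  ]
}}

```text
clock: 20.82
position: [0.553, -0.0022, 0.088]
tool_rot: [0.001, 0.806, 0.593, -0.004]
force: [-4.6, -12.8, 1.5]
width: 0.004
```

```bash
python3 -c "
from h import *
delta(gw(-.013,0,.088))"
```

```text
clk 20.82 pos [ 0.553  -0.0022  0.088 ] ST -0.0091 -0.0002 delta [-0.0039 -0.0001  0.0001] spin -0.003 F [ -4.65 -12.79   1.5 ] Fu -13.59 w 0.003662708050420041 zax [-0.005  -0.0067 -1.    ]
```

{"name": "apply_moves", "arguments": {
  "motion": [
    [[0.0005,0,0,0,0],[0.0005,0,0,0,0],[0.0005,0,0,0,0],[0.0005,0,0,0,0],[0.0005,0,0,0,0]]
  ]
}}

```text
clock: 21.45
position: [0.553, -0.002, 0.088]
tool_rot: [0.001, 0.806, 0.592, -0.004]
force: [-3.7, -14.3, 1.7]
width: 0.008
```

{"name": "apply_moves", "arguments": {
  "motion": [
    [[-0.002,0,0,0,0],[-0.004,0,0,0,0],[-0.006,0,0,0,0],[-0.008,0,0,0,0],[-0.01,0,0,0,0]]
  ]
}}

```text
clock: 22.08
position: [0.5518, -0.0049, 0.0888]
tool_rot: [-0.001, 0.804, 0.594, 0.0]
force: [-0.3, -1.0, -0.7]
width: 0.005
```

```bash
python3 -c "
from h import *
delta(gw(-.06,0,.088))"
```

```text
clk 22.07 pos [ 0.5518 -0.0049  0.0888] ST -0.012 0.0001 delta [-0.048   0.0001  0.0007] spin 0.0008 F [-0.35 -1.   -0.74] Fu -1.06 w 0.004813101770202697 zax [-1.0e-04  1.6e-03 -1.0e+00]
```

Unloaded. Now I back off along the lane to clear the box, then rise and move away.

{"name": "apply_moves", "arguments": {
  "motion": [
    [[-0.01,0,0,0,0],[-0.025,0,0,0,0],[-0.045,0,0,0,0],[-0.065,0,0,0,0],[-0.08,0,0,0,0]]
  ]
}}

```text
clock: 22.7
position: [0.5281, -0.084, 0.0893]
tool_rot: [0.0, 0.805, 0.593, 0.0]
force: [-0.1, 0.4, 0.2]
width: 0.007
```

{"name": "apply_moves", "arguments": {
  "motion": [
    [[0,0,-0.04,0,0],[0,0,-0.1,0,0],[-0.04,0,-0.14,0,0],[-0.1,0,-0.14,0,0],[-0.16,0,-0.14,0,0]]
  ]
}}

```text
clock: 23.32
position: [0.481, -0.237, 0.2304]
tool_rot: [0.001, 0.804, 0.594, 0.0]
force: [0.7, -0.8, -0.5]
width: 0.007
```

{"name": "apply_moves", "arguments": {
  "motion": [
    [[-0.05,0,0,0,0],[-0.1,0,0,0,0],[-0.1,0,0,0,0],[-0.1,0,0,0,0]]
  ]
}}

```text
clock: 23.82
position: [0.4519, -0.3304, 0.2291]
tool_rot: [-0.0, 0.805, 0.594, 0.0]
force: [-0.0, 0.7, -0.7]
width: 0.003
```

```bash
python3 look.py 9
```

```text
side -0.03 189 [0.0341 0.0416 0.048 ]
side 0.0 268 [0.051  0.0518 0.0527]
side 0.05 97 [0.0514 0.0522 0.0527]
side 0.08 187 [0.051  0.0519 0.0528]
top -0.03 21 [0.0364 0.0427 0.0491]
top 0.0 387 [0.0519 0.0531 0.054 ]
top 0.05 371 [0.052  0.0532 0.0541]
top 0.08 381 [0.0518 0.053  0.0541]
clk 23.93 pos [ 0.4525 -0.3294  0.2292] ST -0.3513 -0.0007 delta [ 0.1912 -0.0002  0.1293] spin 0.0027 F [0.27 0.06 0.92] Fu 0.14 w 0.008788836616953084 zax [ 4.e-04  5.e-04 -1.e+00]
```

View pics/top9.png

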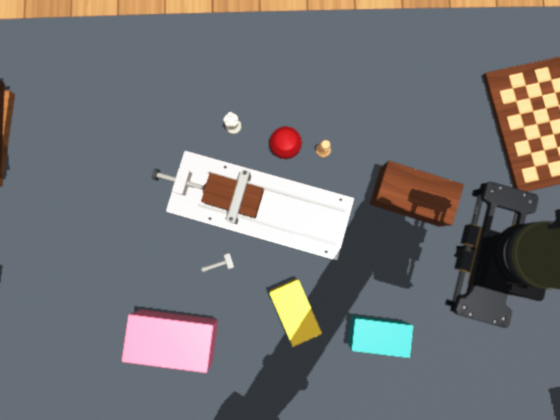

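View pics/side9c.png

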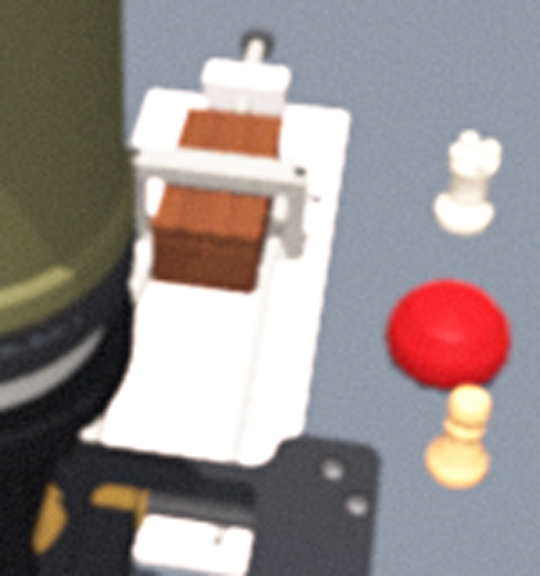

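The box lies under the bar (top view, around (195,233)) and against the stop. The lid is shut, with its top at 0.052 m throughout. The bystanders have not moved and the arm is clear.

```bash
python3 -c "
from rig import ctrl
print(ctrl.hand_in())"
```

```text
the job is handed in; nothing more can be done
None
```

The job is handed in: the small walnut box is under the bar against the stop, with its lid shut and the arm clear. The clock read about 24 s of the 64 s.

- **Lid:** I pressed it home with shut fingers. It moved at 5–7 N and then stopped firmly. The last reading was about 17 N, then one further small step that I estimate took it to about 20 N at most, under the 25 N limit. Its top went from about 58 mm to 52 mm above the shelf and was level along its length.
- **Push:** I slid the box by its rear face under the bar, against a steady drag of about 3–4 N and with no sign of touching the bar. The fingers are flat, so they probably touched the lid's rear edge as well as the lower part.
- **Stop:** I held the box on the pin for about 1.6 s, at 14 to just under 15 N total. Taking off the drag leaves about 10–11 N on the pin; its compression of about 2.5 mm agrees. The pin force is worked out from these readings, not measured directly.
- **A small mismatch:** before the hold, the fingers were pressing down on the box with about 6 N, which added drag and made the pin force look higher than it was. I eased that off before the hold.
- **Last checks:** after backing away, the side camera showed the lid at 52 mm. The top camera read 53 mm, but it reads about 1 mm high everywhere. The pawn, rook, paperweight and key look unmoved.

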